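# Load the wash carrier and unlatch it from its base

### The arm

A 6-joint arm with a two-finger parallel gripper is mounted at the origin on a cart in front of the work surface, level with it; the furniture and walls round the work are solid. World frame = base frame: x ahead of the robot, y to its left, z up, the work surface at z = 0. Lengths are in m, angles in degrees, forces in N, time in s.
With the tool pointing down it reaches from about 0.25 to 0.725 m from the base axis. Payload 9.7 kg.
Tool frame: the origin (TCP) lies between the finger pads; the fingertips stand 22 mm ahead of it and the grasp point (between the pads) lies 3 mm ahead of it; z points along the fingers, y is the line along which they close (so a half turn about z gives the same grasp; the last joint's range is limited). The gripper opens to 85 mm and grips with 20 to 120 N. Pads are 22 mm wide; open, the fingers measure 114 mm over their backs; the gripper's body (76 mm by 85 mm) begins 54 mm behind the grasp point. The pads swing forward as they close: fully open they stand 13 mm farther back than shut.
Start: joints at [66.234, 4.979, 10.078, 95.1, 0, 90], TCP at [0.222, 0.503, 0.253] pointing down, gripper open.
Joint ranges: [-179.16, 179.16], [-48.56, 103.87], [-65.8, 70.77], [-126.05, 130.52], [-82.76, 87.17], [-180, 180]. Speed limits (degrees/s): [127.2, 127.2, 147.25, 180, 180, 180].

### API

Orientations are given as [roll, pitch, yaw] about the fixed x, y, z axes, in that order (R = Rz(yaw) Ry(pitch) Rx(roll)).
In Python, from workcell import bot, viewer, finder gives the robot as it stands.
- The arm moves only by the tool move_arm, never from a script. Its arguments are lists of equal length, an entry for each row: "offset": the shift along the tool's x, y, z in cm, a list of three; "twist": the turn, a rotation vector about the tool's x, y, z in rad, a list of three; "grip": the opening, from 0 (shut) to 1 (fully open). In form: {"offset": [[x, y, z], ...], "twist": [[ax, ay, az], ...], "grip": [grip, ...]}. A call has 1 to 5 rows; each row shifts and turns the commanded pose from where the row before left it, along the tool's axes as they then stand; what a row does not reach is not made up. A row lasts 1/10 s, in which the tool goes at most 50 mm and 8.59 degrees, less where a joint would pass 70% of its speed; a pose out of reach is approached as far as the arm can. A call is refused whole if a number of a shift passes 5 or a number of a turn 0.15, either way. A call with a gripper value outside its range is refused whole. The fingers move at their own pace and stop on an object; "force" is the grip in N (left out, the last holds). Time passes only in rows, so rows that do not move let the fingers close. It gives the time, the measured TCP pose, the force, the opening and the grip force at its end, in the units of the state.
- bot.get_obs(): the state, without advancing time (a new reading comes with each control period).
- viewer.camera(name): name is "side" or "top"; returns a dict with "color" (420x560x3 uint8, red, green, blue), "depth" (420x560 float32, m along the optical axis (not along the pixel's ray), 0 where there is no reading), "vfov" (degrees; the focal length in pixels is half the picture's height over the tangent of half this angle, whatever the lens; pixels are square), "cx", "cy" (the principal point, pixels), "position" and "attitude" of the camera in the world. Camera axes: x right, y down, z forward; pixel columns grow to the right and rows downward; lengths in m; the calibration is good to about 2 mm. A picture is of the moment at which its call begins.
- bot.job_done(): hands the job in; it is judged then, once.
Trained networks look in a picture, given as the dict that the camera call returned (one of the last four; its "shot" number tells which), for a name from the list of things; names that differ only in an ending like _2 or _b are one class to them, and where a whole thing is asked for, a point or a joint stands for the part that bears it (a point fixed in the world has none). Each returns a list of dicts, best first, with "p" (0 to 1); they miss things now and then, are a little off and sometimes report something else, mostly with a low value. They report only what shows in the picture. A call takes as long as a camera call.
- finder.boxes_of(picture, thing): "position" ([column, row] in pixels, amid what is visible of it).
- finder.pinpoint(picture, thing): "position" ([column, row] in pixels: a listed point, or the origin of a listed thing).
The state is a dict: "time": time; "q": joint angles; "qd": joint speeds; "joint_efforts": joint torques, N m; "ee_pos": TCP position; "tcp_rot": TCP orientation; "wrist_force": force on the tool from outside, world axes, zero at the start; "torque": the same for the moment, N m; "opening": finger opening in m; "grasp_force": force on a finger pad.
Only numpy, scipy, OpenCV 4.12 (cv2) and the standard library are available. Lean on these libraries where they do the work, as an engineer would, in place of code of your own. Each camera call takes 0.05 s, during which the arm holds its last target. There are 200 camera calls.

### The job

Stand the two brass plates that lean in the wooden drying rack upright, on edge and fully down, in the two empty end slots of the steel wash carrier, either one in either slot. Then pinch the carrier's two side catches together between the fingers so that it unhooks from its base, lift it straight out with all three plates in it, and finish while still holding it by the pinched catches, level and still, with its underside at least 10 cm above the bench. Leave the tools and parts lying about alone.

Things in the scene. Friction and masses are not known exactly. Their poses are not given: they have to be found in the camera images.
- base: loading base fixed to the bench: grey plate 146 x 106 mm (its x, y), top at 10 mm, locating blocks to 19 mm high; in the middle of both long sides a steel keeper bracket 36 mm long (x), 24.5 mm high, 34 to 52 mm from the centre line. Origin: centre of its underside; z up. Place and yaw vary; it may lie left or right of the rack
- carrier: steel wash carrier 112 x 44 mm (its x, y; catches extra), about 0.34 kg empty, seated on the base (underside 10 mm above the bench, yaw as the base, 1 mm of play). Origin: centre of its underside; z up. Slots at x = -36, 0, +36 mm; only the middle one is filled. Its end plates are 30 mm high, side rails 26 mm. Plates stand with their x along its x, lower edge 6 mm above its underside
- slot0 (a point): floor centre of the empty slot at carrier x = -36 mm, where the centre of a plate's lower edge belongs. Slot: 8 mm gap along x between pairs of upright 4 mm wires with round tops, 24 mm above this point; 38 mm long in y between the side rails. Axes as the carrier's. Only 31 mm to the next plate: let go with the fingers opened about 20 mm
- slot2 (a point): the same for the empty slot at carrier x = +36 mm
- catch_left (a joint): catch on the carrier's +y side: 0 at rest, 0.0065 m pressed fully in (a stop) towards the carrier's middle. Its spring pushes out, 3 N at rest, 8.5 N fully in. Its toe at the foot is hooked under the base's keeper until it is in by over 3 mm; let go, it springs back
- catch_right (a joint): catch on the carrier's -y side: 0 at rest, 0.0065 m pressed fully in (a stop) towards the carrier's middle. Its spring pushes out, 3 N at rest, 8.5 N fully in. Its toe at the foot is hooked under the base's keeper until it is in by over 3 mm; let go, it springs back
- catch_left_pad (a point): middle of the outer face of the left catch's rubber thumb pad, 24 mm wide (carrier x) and 24 mm tall, facing carrier +y; at rest 33.5 mm from the carrier's middle and 46 mm above its underside. The pads are 67 mm apart at rest, 54 mm pressed home. Pinched with 40 N or more they carry the loaded carrier
- catch_right_pad (a point): the same for the right catch, facing carrier -y
- rack: wooden drying rack fixed to the bench: board 138 x 74 x 14 mm (its x, y, z); two plates lean on it at 20 degrees from upright, tops towards its -x, each against two dowels that reach 27 mm up its back; a 5 mm strip keeps its foot. Feet near x = -22 and +36 mm, y = 0. Origin: centre of its underside; place and yaw vary
- plate_a: milled brass plate 5 mm thick (its x), 34 wide (y), 58 tall (z), 75 g, the same turned half round. Origin: centre of its lower edge; +z runs up to its top edge. Starts leaning in the rack, foot towards the rack's -x end; its top 30 mm is free to grip across the thickness
- plate_b: milled brass plate 5 mm thick (its x), 34 wide (y), 58 tall (z), 75 g, the same turned half round. Origin: centre of its lower edge; +z runs up to its top edge. Starts leaning in the rack, foot towards the rack's +x end; its top 30 mm is free to grip across the thickness
- plate_c: milled brass plate 5 mm thick (its x), 34 wide (y), 58 tall (z), 75 g, the same turned half round. Origin: centre of its lower edge; +z runs up to its top edge. Already stands in the carrier's middle slot
- scriber: thin steel scriber, 7 x 120 x 7 mm, lying between the base and the rack: leave alone. Origin: centre of its underside
- screwdriver: blue-handled screwdriver, 25 x 184 x 25 mm, at the front of the bench: leave alone. Origin: centre of its underside
- spacer: small brass spacer, a bar on two bolted ends, 50 x 19 x 16 mm, behind the work: leave alone. Origin: centre of its underside

How it is judged:
By the outcome, as a careful person would: the job done as asked, in the order asked, and still so for the second after the job is handed in, while the arm keeps its last pose, push and grip.
It also fails if it takes over 69 s, if anything falls off the work surface, if the arm or the gripper's body presses on something with over 40 N, if the wrist force passes 120 N, or if a joint passes its speed limit or range.

## Working session

There is one attempt and no reset: what is moved stays moved. The work goes in short steps, Python scripts to look and compute and a tool call to move; the robot and the scene stay as the last step left them, time stands still between calls to the robot, and variables do not carry over. Pictures are saved under pics/ and viewed, at most 10 in all, crops included, and the job is handed in when it is done.

Besides the shell and the picture viewer there is one more tool, called after "Call:" in YAML: its name, and indented under it one key for each argument. move_arm: Moves the arm, as the interface text tells. Its arguments: {"type":"object","properties":{"offset":{"type":"array","items":{"type":"array","items":{"type":"number"}}},"twist":{"type":"array","items":{"type":"array","items":{"type":"number"}}},"grip":{"type":"array","items":{"type":"number"}},"force":{"type":"number"}},"required":["offset","twist","grip"]}

```bash
ls; mkdir -p pics
cat > h.py <<'E'
import numpy as np, cv2
from scipy.spatial.transform import Rotation as R
from workcell import bot, viewer, finder
def rot(a): 
    a=np.array(a,float)
    return a if a.shape==(3,3) else R.from_euler('xyz',a,degrees=True).as_matrix()
def f(p): return p['color'].shape[0]/2/np.tan(np.radians(p['vfov'])/2)
def ray(p,uv):
    d=np.array([(uv[0]-p['cx'])/f(p),(uv[1]-p['cy'])/f(p),1]); return rot(p['attitude'])@d
def atz(p,uv,z):
    d=ray(p,uv); o=np.array(p['position']); return o+d*(z-o[2])/d[2]
def bydepth(p,uv):
    u,v=int(round(uv[0])),int(round(uv[1])); w=p['depth'][max(v-1,0):v+2,max(u-1,0):u+2]; w=w[w>0]
    return np.array(p['position'])+ray(p,uv)*np.median(w) if len(w) else None
def proj(p,X):
    c=rot(p['attitude']).T@(np.array(X)-p['position']); return [c[0]/c[2]*f(p)+p['cx'],c[1]/c[2]*f(p)+p['cy']]
def save(p,n): cv2.imwrite('pics/'+n,p['color'][:,:,::-1])
E
python3 - <<'E'
from h import *
np.set_printoptions(precision=4,suppress=True)
print(bot.get_obs())
ims=[]
for c in ['top','side']:
    p=viewer.camera(c); save(p,c+'0.png'); print(c,p['vfov'],p['cx'],p['cy'],p['position'],p['attitude'])
    for t in ['base','carrier','slot0','slot2','catch_left_pad','catch_right_pad','rack','plate_a','plate_c','scriber']:
        for m in (finder.pinpoint,):
            for r in m(p,t)[:3]:
                if r['p']>.2: print(t,np.round(r['position'],1),round(r['p'],2),bydepth(p,r['position']),atz(p,r['position'],0.01)[:2])
E
```

```text
pics
{'time': 0.0, 'q': array([66.2336,  5.0114, 10.0339, 95.1028,  0.0004, 90.0008]), 'qd': array([ 0.017 , -0.0562,  0.0205,  0.0259, -0.0281, -0.002 ]), 'joint_efforts': array([  0.0014, -52.0383,  46.4808,   0.016 ,   0.0001,  -0.    ]), 'ee_pos': array([0.2216, 0.5032, 0.2526]), 'tcp_rot': array([-179.9196,   -0.0004,  156.2328]), 'wrist_force': array([ 0.2525, -0.2868, -0.1972]), 'torque': array([ 0.0062, -0.0476, -0.027 ]), 'grasp_force': 0.0, 'opening': 0.08522441330797483}
top 48.994213931724445 280.84014206102427 213.85535427407262 [0.3758 0.2124 0.9232] [-169.3509   -0.8886  -90.2933]
base [209.6 214.1] 0.92 [0.5468 0.3403 0.0121] [0.5472 0.3406]
base [283.4 228. ] 0.4 [0.52   0.1921 0.0009] [0.5185 0.1923]
carrier [206.3 210.4] 0.68 [0.55   0.3438 0.0344] [0.5548 0.3474]
slot0 [207.7 196. ] 0.94 [0.5842 0.3451 0.0116] [0.5845 0.3453]
slot0 [204.6 228.6] 0.85 [0.5178 0.35   0.0094] [0.5177 0.3499]
slot2 [207.7 196. ] 0.94 [0.5842 0.3451 0.0116] [0.5845 0.3453]
slot2 [204.6 228.6] 0.85 [0.5178 0.35   0.0094] [0.5177 0.3499]
catch_left_pad [351.  222.1] 0.7 [0.5274 0.0589 0.
[... 1312 characters left out ...]
322] [0.5996 0.3274]
catch_left_pad [224.8 240. ] 0.89 [0.5555 0.38   0.0545] [0.605  0.2969]
catch_right_pad [248.5 222.1] 0.65 [0.5433 0.3188 0.0632] [0.6021 0.2059]
catch_right_pad [281.5 201.2] 0.36 [0.5776 0.0941 0.0187] [0.5868 0.0725]
rack [295.7 206.1] 0.55 [0.5424 0.0999 0.0141] [0.5462 0.09  ]
plate_a [282.1 201. ] 0.47 [0.5764 0.0934 0.0191] [0.586  0.0708]
plate_a [312.  197.9] 0.44 [0.5164 0.0693 0.0255] [0.5305 0.0288]
plate_c [282.1 201. ] 0.47 [0.5764 0.0934 0.0191] [0.586  0.0708]
plate_c [312.  197.9] 0.44 [0.5164 0.0693 0.0255] [0.5305 0.0288]
scriber [289.8 234.8] 0.67 [0.5098 0.2154 0.0012] [0.5025 0.2335]
scriber [235.6 250.8] 0.28 [0.5432 0.3689 0.0323] [0.5655 0.3292]
```

Run:
```python
import cv2
a=cv2.imread('pics/top0.png')[140:290,160:400]; b=cv2.imread('pics/side0.png')[130:310,180:380]
cv2.imwrite('pics/tc.png',cv2.resize(a,None,fx=3.33,fy=3.33,interpolation=2)); cv2.imwrite('pics/sc.png',cv2.resize(b,None,fx=3.3,fy=3.3,interpolation=2))
```

```text
(no output)
```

View pics/tc.png

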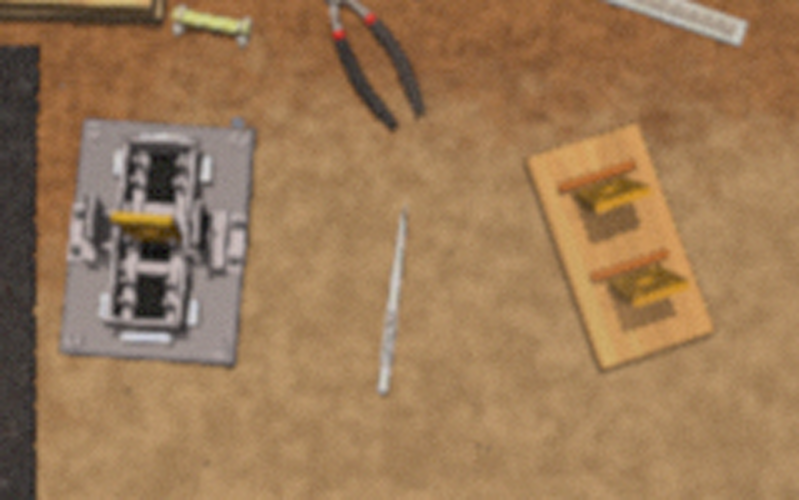

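View pics/sc.png

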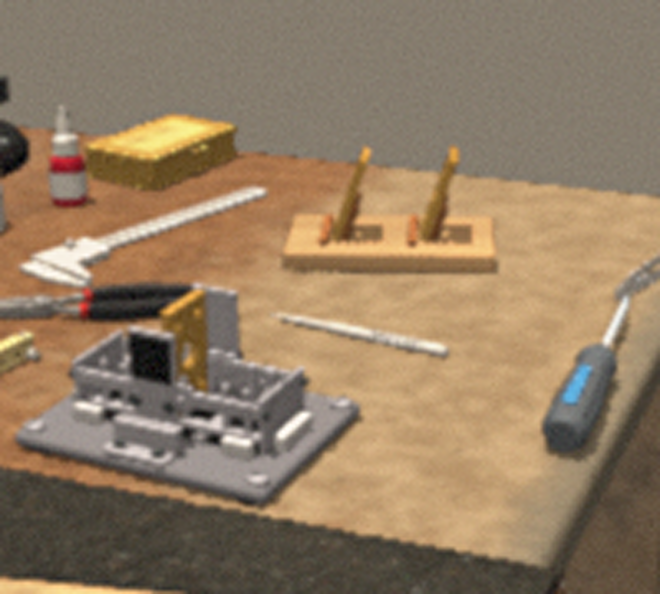

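View pics/top0.png

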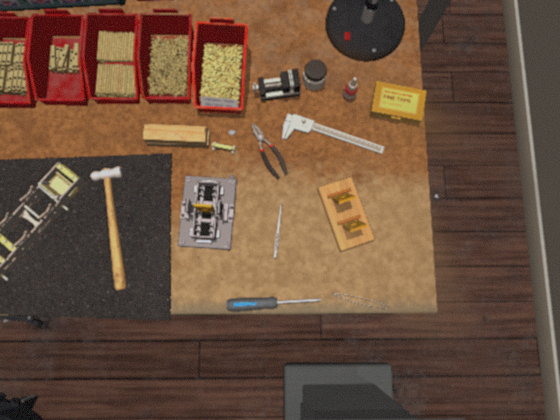

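Run:
```python
from h import *
np.set_printoptions(precision=4,suppress=True)
N=5
def cloud(p):
    v,u=np.mgrid[0:420,0:560]; d=p['depth']; c=np.stack([(u-p['cx'])/f(p)*d,(v-p['cy'])/f(p)*d,d],-1)
    return c@rot(p['attitude']).T+np.array(p['position'])
for c in ['top','side']:
    acc={}; ds=[]
    for i in range(N):
        p=viewer.camera(c); ds.append(p['depth'])
        for t in ['base','carrier','slot0','catch_left_pad','catch_right_pad','rack','plate_a']:
            for r in finder.pinpoint(p,t):
                if r['p']>.3: acc.setdefault(t,[]).append([*r['position'],r['p']])
    for t,l in acc.items(): 
        l=np.array(l); used=np.zeros(len(l),bool)
        z={'base':0,'carrier':.01,'slot0':.016,'catch_left_pad':.056,'catch_right_pad':.056,'rack':0,'plate_a':.014}[t]
        for i in range(len(l)):
            if used[i]: continue
            k=(np.hypot(*(l[:,:2]-l[i,:2]).T)<7)&~used; used|=k
            m=np.median(l[k,:2],0); print(c,t,k.sum(),m,l[k,:2].std(0),'p',l[k,2].mean(),atz(p,m,z))
    p['depth']=np.median(ds,0); W=cloud(p); np.savez('cl_'+c,W=W,color=p['color'])
    for n,(x0,x1,y0,y1,zl,zh) in {'base':(.45,.65,.26,.42,.006,.2),'rack':(.45,.65,-.03,.15,.008,.2),'bench':(.4,.5,.1,.3,-1,1)}.items():
        m=(W[...,0]>x0)&(W[...,0]<x1)&(W[...,1]>y0)&(W[...,1]<y1)&(W[...,2]>zl)&(W[...,2]<zh)
        P=W[m]; print(c,n,len(P),'z med',np.median(P[:,2]),P[:,2].std())
        if c=='top' and n!='bench':
            low=P[P[:,2]<(.014 if n=='base' else .02)]; r=cv2.minAreaRect((low[:,:2]*1000).astype(np.float32)); print(r)
            print('lowz',np.median(low[:,2]))
```

```text
top base 5 [209.7 211.1] [3.2367 1.3431] p 0.8039999999999999 [0.5553 0.342  0.    ]
top carrier 4 [205.8 209.3] [1.2457 0.7365] p 0.6599999999999999 [0.5571 0.3485 0.01  ]
top carrier 2 [340.3  195.15] [0.5  0.65] p 0.42 [0.5859 0.076  0.01  ]
top slot0 5 [207.8 195.2] [0.5036 1.4077] p 0.772 [0.5848 0.3443 0.016 ]
top slot0 5 [203.9 227.4] [1.5659 0.7823] p 0.67 [0.5192 0.3504 0.016 ]
top slot0 1 [350.6 222.9] [0. 0.] p 0.42 [0.5276 0.0579 0.016 ]
top slot0 1 [340.9 194.3] [0. 0.] p 0.49 [0.5863 0.0757 0.016 ]
top slot0 1 [189.9 202.6] [0. 0.] p 0.35 [0.5697 0.3798 0.016 ]
top catch_left_pad 4 [187.6  204.15] [0.9337 0.798 ] p 0.47 [0.5581 0.3767 0.056 ]
top catch_right_pad 1 [341.2 195.6] [0. 0.] p 0.56 [0.5744 0.0812 0.056 ]
top catch_right_pad 5 [222.6 206.5] [0.8944 0.5953] p 0.45599999999999996 [0.5533 0.3096 0.056 ]
top rack 5 [347.6 212.5] [0.7782 0.9099] p 0.768 [0.5518 0.0606 0.    ]
top rack 1 [205.4 211.5] [0. 0.] p 0.57 [0.5545 0.3507 0.    ]
top rack 1 [202.6 227.6] [0. 0.] p 0.5 [0.5214 0.3555 0.    ]
top rack 1 [225.1 148.9] [0. 0.] p 0.71 [0.6877 0.3129 0.    ]
top 
[... 1607 characters left out ...]
ide rack 5 [298.4 206.7] [1.2023 1.3176] p 0.7859999999999999 [0.5488 0.067  0.    ]
side rack 1 [181.6 240. ] [0. 0.] p 0.51 [0.6926 0.3073 0.    ]
side plate_a 5 [237.7 251.3] [2.2352 0.0632] p 0.624 [0.5573 0.3367 0.014 ]
side plate_a 5 [282.6 201.3] [1.2247 1.2909] p 0.554 [0.58   0.0822 0.014 ]
side plate_a 4 [310.05 201.05] [1.6985 1.6132] p 0.5775 [0.5241 0.0599 0.014 ]
side plate_a 1 [245.  223.9] [0. 0.] p 0.74 [0.6    0.2249 0.014 ]
side plate_a 1 [237. 263.] [0. 0.] p 0.37 [0.5383 0.3751 0.014 ]
side base 3596 z med 0.01973569858812127 0.018085408667360553
side rack 1081 z med 0.014942986246681111 0.014852038782575818
side bench 4150 z med 0.0004250026052073086 0.17741584296680124
```

Run:
```python
from h import *
np.set_printoptions(precision=4,suppress=True)
W=np.load('cl_top.npz')['W']
m=((W[...,0]>.45)&(W[...,0]<.65)&(W[...,1]>.26)&(W[...,1]<.42)&(W[...,2]>.005)).astype(np.uint8)
m=cv2.morphologyEx(m,cv2.MORPH_OPEN,np.ones((5,5),np.uint8))
n,l,s,_=cv2.connectedComponentsWithStats(m); k=1+np.argmax(s[1:,4]); 
Z=W[...,2]; q=(l==k)&(Z<.014); P=W[q]
r=cv2.minAreaRect((P[:,:2]*1000).astype(np.float32)); print(r)
# model fit: rectangle size known; use percentile edges along candidate yaw
best=[]
for a in np.arange(-10,2,.25):
    c,s_=np.cos(np.radians(a)),np.sin(np.radians(a)); X=P[:,:2]@np.array([[c,-s_],[s_,c]])
    lo,hi=np.percentile(X,1,0),np.percentile(X,99,0); ctr=np.array([[c,-s_],[s_,c]])@((lo+hi)/2); best.append((np.prod(hi-lo),a,hi-lo,ctr))
best.sort(key=lambda b:b[0]); [print(b) for b in best[:3]]
# tall stuff: pads / plate
for lo,hi in ((.05,.062),(.064,.08)):
    H=W[(l==k)&(Z>lo)&(Z<hi)]; print(lo,len(H),np.round(H*1000)[::max(1,len(H)//30)].tolist())
# plates in the rack
c,s_=np.cos(np.radians(18.1)),np.sin(np.radians(18.1))
D=W-[.5494,.0673,0]; X=D[...,0]*c+D[...,1]*s_; Y=-D[...,0]*s_+D[...,1]*c
for lo,hi in ((-.06,0.0),(0.0,.06)):
    g=(X>lo)&(X<hi)&(abs(Y)<.03)&(Z>.05)&(Z<.08); print(np.round(np.stack([X[g],Y[g],Z[g]],1)*1000).tolist())
```

```text
((553.391845703125, 346.6399230957031), (105.98384094238281, 146.08631896972656), 86.12677001953125)
(np.float64(0.014930771679244911), np.float64(-3.5), array([0.1434, 0.1041]), array([0.5528, 0.3463]))
(np.float64(0.014955086784654488), np.float64(-3.75), array([0.1435, 0.1042]), array([0.5528, 0.3464]))
(np.float64(0.01495790791426603), np.float64(-3.25), array([0.1435, 0.1042]), array([0.5528, 0.3463]))
0.05 56 [[567.0, 375.0, 54.0], [565.0, 374.0, 54.0], [561.0, 375.0, 62.0], [563.0, 375.0, 53.0], [561.0, 312.0, 62.0], [559.0, 375.0, 62.0], [561.0, 375.0, 52.0], [559.0, 312.0, 61.0], [557.0, 375.0, 60.0], [560.0, 375.0, 50.0], [558.0, 313.0, 57.0], [556.0, 375.0, 60.0], [558.0, 375.0, 51.0], [556.0, 313.0, 56.0], [554.0, 375.0, 60.0], [554.0, 330.0, 58.0], [554.0, 312.0, 58.0], [552.0, 375.0, 59.0], [552.0, 362.0, 59.0], [552.0, 360.0, 58.0], [552.0, 358.0, 60.0], [552.0, 356.0, 59.0], [552.0, 354.0, 60.0], [551.0, 352.0, 61.0], [551.0, 339.0, 62.0], [552.0, 330.0, 58.0], [553.0, 313.0, 52.0], [550.0, 375.0, 58.0], [552.0, 357.0, 51.0], [551.0, 353.0, 52.0], [551.0, 351.0, 54.0]
[... 4572 characters left out ...]
8.0, 71.0], [18.0, 6.0, 70.0], [17.0, 4.0, 70.0], [17.0, 2.0, 70.0], [16.0, 0.0, 70.0], [16.0, -2.0, 68.0], [15.0, -4.0, 68.0], [15.0, -6.0, 68.0], [14.0, -7.0, 69.0], [23.0, 18.0, 57.0], [21.0, 18.0, 63.0], [21.0, 16.0, 64.0], [19.0, 15.0, 67.0], [19.0, 13.0, 69.0], [18.0, 12.0, 69.0], [17.0, 10.0, 69.0], [17.0, 8.0, 70.0], [16.0, 6.0, 70.0], [16.0, 4.0, 69.0], [15.0, 3.0, 71.0], [14.0, 1.0, 70.0], [14.0, -1.0, 68.0], [22.0, 18.0, 53.0], [20.0, 18.0, 62.0], [18.0, 18.0, 70.0], [17.0, 16.0, 70.0], [17.0, 14.0, 69.0], [16.0, 12.0, 70.0], [15.0, 10.0, 69.0], [15.0, 9.0, 70.0], [14.0, 7.0, 68.0], [18.0, 18.0, 60.0], [16.0, 18.0, 68.0], [15.0, 16.0, 69.0], [15.0, 14.0, 68.0], [14.0, 13.0, 68.0]]
```

```bash
cat >> h.py <<'E'
RACK=np.array([.5494,.0673]); RY=18.1; CAR=np.array([.5534,.3466]); CY=-3.87
def rz(a): return R.from_euler('z',a,degrees=True).as_matrix()
def rackpose(x,y,z,tilt=20):
    t=np.radians(tilt); c,s=np.cos(t),np.sin(t)
    M=np.array([[0,c,s],[1,0,0],[0,s,-c]])
    return rz(RY)@M, np.r_[RACK,0]+rz(RY)@[x,y,z]
def carpose(x,y,z,ytool='x'):
    M=np.array([[0,1,0],[1,0,0],[0,0,-1.]])
    if ytool=='y': M=np.array([[-1,0,0],[0,1,0],[0,0,-1.]])
    return rz(CY)@M, np.r_[CAR,0]+rz(CY)@[x,y,z]
def plan(targets,start=None,stepmm=45,stepr=.14):
    o=bot.get_obs(); print('t',round(o['time'],2),'tcp',np.round(o['ee_pos']*1000,1),'F',np.round(o['wrist_force'],1),'open',round(o['opening']*1000,1),'gf',round(o['grasp_force'],1),'q',np.round(o['q']))
    Rm,p=(rot(o['tcp_rot']),np.array(o['ee_pos'])) if start is None else start
    for Rt,pt in targets:
        rv=R.from_matrix(Rm.T@Rt).as_rotvec(); n=int(max(1,np.ceil(np.linalg.norm(pt-p)*1000/stepmm),np.ceil(np.linalg.norm(rv)/stepr)))
        O=[];T=[]
        for k in range(n,0,-1):
            o=np.round(Rm.T@(pt-p)/k*100,2); w=np.round(R.from_matrix(Rm.T@Rt).as_rotvec()/k,3)
            O.append(o.tolist());T.append(w.tolist()); p=p+Rm@o/100; Rm=Rm@R.from_rotvec(w).as_matrix()
        for i in range(0,n,5): print('off',O[i:i+5],'tw',T[i:i+5])
        print('--')
    return Rm,p
E
python3 - <<'E'
from h import *
plan([rackpose(.0179-.06*.342,.001,.0648+.06*.94),rackpose(.0179,.001,.0648)],stepmm=45)
E
```

```text
t 5.1 tcp [221.6 503.4 253.3] F [-0.5 -0.3 -0.6] open 85.4 gf 0.0 q [66.  5. 10. 95. -0. 90.]
off [[-3.64, -2.06, 1.02], [-3.75, -1.85, 1.01], [-3.85, -1.63, 1.01], [-3.94, -1.41, 1.01], [-4.01, -1.18, 1.02]] tw [[-0.025, -0.011, 0.064], [-0.025, -0.011, 0.064], [-0.025, -0.011, 0.064], [-0.025, -0.011, 0.064], [-0.025, -0.011, 0.064]]
off [[-4.07, -0.95, 1.04], [-4.11, -0.71, 1.06], [-4.14, -0.47, 1.09], [-4.15, -0.24, 1.13], [-4.14, -0.0, 1.18]] tw [[-0.025, -0.011, 0.064], [-0.026, -0.011, 0.064], [-0.025, -0.011, 0.064], [-0.026, -0.012, 0.064], [-0.025, -0.011, 0.064]]
off [[-4.12, 0.23, 1.23], [-4.08, 0.46, 1.28], [-4.03, 0.69, 1.35]] tw [[-0.026, -0.012, 0.064], [-0.025, -0.011, 0.064], [-0.026, -0.012, 0.063]]
--
off [[0.0, 0.0, 3.0], [0.01, 0.0, 3.0]] tw [[0.0, 0.0, 0.0], [0.0, 0.0, 0.0]]
--
```

Call:
move_arm:
  offset:
    - [-3.64,-2.06,1.0]
    - [-3.75,-1.85,1.0]
    - [-3.85,-1.63,1.0]
    - [-3.94,-1.41,1.0]
    - [-4.0,-1.18,1.0]
  twist:
    - [-0.025,-0.011,0.064]
    - [-0.025,-0.011,0.064]
    - [-0.025,-0.011,0.064]
    - [-0.025,-0.011,0.064]
    - [-0.025,-0.011,0.064]
  grip: [0.35,0.35,0.35,0.35,0.35]
  force: 40

```text
time: 5.6
ee_pos: [0.3471, 0.3344, 0.2028]
tcp_rot: [172.4, 2.0, 137.6]
wrist_force: [0.7, 0.2, 1.1]
opening: 0.03
grasp_force: 0.0
```

Call:
move_arm:
  offset:
    - [-4.07,-0.95,1.0]
    - [-4.11,-0.71,1.0]
    - [-4.14,-0.47,1.0]
    - [-4.15,-0.24,1.1]
    - [-4.14,0.0,1.1]
  twist:
    - [-0.025,-0.011,0.064]
    - [-0.026,-0.011,0.064]
    - [-0.025,-0.011,0.064]
    - [-0.026,-0.012,0.064]
    - [-0.025,-0.011,0.064]
  grip: [0.35,0.35,0.35,0.35,0.35]

```text
time: 6.1
ee_pos: [0.4717, 0.1661, 0.1553]
tcp_rot: [164.5, 1.4, 119.0]
wrist_force: [0.4, 0.3, -0.5]
opening: 0.0298
grasp_force: 0.0
```

Call:
move_arm:
  offset:
    - [-4.12,0.23,1.2]
    - [-4.08,0.46,1.2]
    - [-4.0,0.69,1.3]
    - [0,0,0]
  twist:
    - [-0.026,-0.012,0.064]
    - [-0.025,-0.011,0.064]
    - [-0.026,-0.012,0.063]
    - [0,0,0]
  grip: [0.35,0.35,0.35,0.35]

```text
time: 6.5
ee_pos: [0.5461, 0.0638, 0.1245]
tcp_rot: [160.1, 0.0, 107.8]
wrist_force: [-1.2, 0.0, -1.0]
opening: 0.03
grasp_force: 0.0
```

Run:
```python
from h import *
plan([rackpose(.0179,.001,.0648)],stepmm=20)
```

```text
t 6.5 tcp [546.1  63.8 124.5] F [-1.2  0.  -1. ] open 30.0 gf 0.0 q [  5. -14. -25.  60.   4.  78.]
off [[0.09, 0.01, 1.59], [0.08, 0.01, 1.59], [0.09, 0.01, 1.59], [0.08, 0.01, 1.6]] tw [[-0.0, 0.001, -0.001], [-0.0, 0.0, -0.002], [-0.001, 0.001, -0.001], [-0.0, 0.0, -0.002]]
--
```

Call:
move_arm:
  offset:
    - [0.1,0,1.6]
    - [0.1,0,1.6]
    - [0.1,0,1.6]
    - [0.05,0,1.6]
    - [0,0,0]
  twist:
    - [0,0,-0.001]
    - [0,0,-0.002]
    - [0,0,-0.001]
    - [0,0,-0.002]
    - [0,0,0]
  grip: [0.35,0.35,0.35,0.35,0.35]

```text
time: 7.0
ee_pos: [0.5639, 0.0779, 0.0641]
tcp_rot: [160.2, 0.1, 108.5]
wrist_force: [0.6, 0.1, 0.5]
opening: 0.0299
grasp_force: 0.0
```

Call:
move_arm:
  offset:
    - [0,0,0]
    - [0,0,0]
    - [0,0,0]
    - [0,0,0]
  twist:
    - [0,0,0]
    - [0,0,0]
    - [0,0,0]
    - [0,0,0]
  grip: [0,0,0,0]

```text
time: 7.4
ee_pos: [0.5653, 0.0773, 0.0669]
tcp_rot: [159.9, 0.1, 108.4]
wrist_force: [0.1, 0.2, -1.4]
opening: 0.0045
grasp_force: 41.9
```

Run:
```python
from h import *
plan([rackpose(.0179-.07*.342,.001,.0648+.07*.94),carpose(.036,0,.125)],stepmm=40)
```

```text
t 7.4 tcp [565.3  77.3  66.9] F [ 0.1  0.2 -1.4] open 4.5 gf 41.9 q [  6. -10. -28.  53.   4.  78.]
off [[-0.18, -0.05, -3.41], [-0.18, -0.05, -3.41]] tw [[0.0, 0.0, 0.003], [0.001, 0.0, 0.003]]
--
off [[3.12, 1.5, 0.62], [3.19, 1.38, 0.53], [3.26, 1.25, 0.45], [3.32, 1.11, 0.37], [3.37, 0.96, 0.3]] tw [[0.043, -0.008, 0.047], [0.043, -0.008, 0.048], [0.043, -0.008, 0.047], [0.043, -0.008, 0.048], [0.043, -0.009, 0.047]]
off [[3.42, 0.82, 0.24], [3.46, 0.66, 0.18], [3.48, 0.5, 0.12]] tw [[0.043, -0.008, 0.048], [0.043, -0.009, 0.047], [0.044, -0.008, 0.048]]
--
```

Call:
move_arm:
  offset:
    - [0,0,-2.4]
    - [0,0,-2.4]
    - [0,0,-2.4]
    - [0,0,0]
  twist:
    - [0,0,0]
    - [0,0,0]
    - [0,0,0]
    - [0,0,0]
  grip: [0,0,0,0]

```text
time: 7.8
ee_pos: [0.5428, 0.0696, 0.1379]
tcp_rot: [159.7, 0.2, 108.4]
wrist_force: [-0.1, 0.0, -0.4]
opening: 0.004
grasp_force: 42.1
```

Run:
```python
from h import *
for i in range(6):
    o=bot.get_obs(); print(np.round(o['ee_pos']*1000,1),np.round(o['tcp_rot'],2),np.round(o['q'],2)); p=viewer.camera('side')
save(p,'side1.png')
plan([carpose(.036,0,.14)],stepmm=40)
```

```text
[542.8  69.6 137.9] [159.68   0.21 108.41] [  5.22 -15.09 -24.08  61.14   4.35  77.53]
[542.5  69.6 135.7] [159.8    0.18 108.41] [  5.23 -14.99 -24.2   61.04   4.35  77.54]
[541.9  69.7 134. ] [1.5994e+02 1.5000e-01 1.0842e+02] [  5.23 -14.91 -24.29  61.02   4.35  77.54]
[541.6  69.7 133. ] [1.6003e+02 1.3000e-01 1.0842e+02] [  5.24 -14.86 -24.34  61.01   4.35  77.54]
[541.4  69.7 132.5] [1.6009e+02 1.2000e-01 1.0843e+02] [  5.24 -14.83 -24.36  61.02   4.35  77.54]
[541.3  69.7 132.3] [1.6011e+02 1.1000e-01 1.0843e+02] [  5.24 -14.82 -24.36  61.02   4.35  77.54]
t 8.1 tcp [541.3  69.7 132.3] F [-0.3  0.1 -1.2] open 3.8 gf 42.1 q [  5. -15. -24.  61.   4.  78.]
off [[3.5, 1.82, 0.53], [3.6, 1.64, 0.42], [3.69, 1.46, 0.31], [3.77, 1.27, 0.2], [3.84, 1.07, 0.11]] tw [[0.049, -0.009, 0.055], [0.049, -0.009, 0.055], [0.049, -0.01, 0.055], [0.049, -0.009, 0.055], [0.049, -0.01, 0.055]]
off [[3.89, 0.86, 0.03], [3.93, 0.64, -0.05]] tw [[0.049, -0.009, 0.055], [0.049, -0.01, 0.056]]
--
```

Run:
```python
from h import *
plan([carpose(.036,.0037,.14)],stepmm=40)
```

```text
t 8.1 tcp [541.3  69.7 132.3] F [-0.3  0.1 -1.2] open 3.8 gf 42.1 q [  5. -15. -24.  61.   4.  78.]
off [[3.11, 1.61, 0.47], [3.18, 1.47, 0.38], [3.26, 1.33, 0.3], [3.32, 1.19, 0.21], [3.37, 1.03, 0.14]] tw [[0.043, -0.008, 0.048], [0.043, -0.008, 0.048], [0.043, -0.008, 0.048], [0.043, -0.008, 0.048], [0.043, -0.008, 0.048]]
off [[3.42, 0.88, 0.07], [3.46, 0.71, 0.01], [3.49, 0.54, -0.04]] tw [[0.043, -0.008, 0.049], [0.042, -0.009, 0.048], [0.043, -0.008, 0.049]]
--
```

Call:
move_arm:
  offset:
    - [3.6,1.8,0.5]
    - [3.7,1.6,0.4]
    - [3.7,1.5,0.3]
    - [3.8,1.3,0.2]
    - [3.9,1.1,0.1]
  twist:
    - [0.049,-0.009,0.055]
    - [0.049,-0.009,0.055]
    - [0.049,-0.01,0.055]
    - [0.049,-0.009,0.055]
    - [0.049,-0.01,0.055]
  grip: [0,0,0,0,0]

```text
time: 8.6
ee_pos: [0.5754, 0.2704, 0.1391]
tcp_rot: [174.4, -0.7, 92.4]
wrist_force: [0.7, 0.1, 0.4]
opening: 0.004
grasp_force: 42.0
```

Call:
move_arm:
  offset:
    - [3.9,0.9,0.0]
    - [3.9,0.6,-0.05]
    - [0,0,0]
    - [0,0,0]
    - [0,0,0]
  twist:
    - [0.049,-0.009,0.055]
    - [0.049,-0.01,0.056]
    - [0,0,0]
    - [0,0,0]
    - [0,0,0]
  grip: [0,0,0,0,0]

```text
time: 9.1
ee_pos: [0.5889, 0.346, 0.1424]
tcp_rot: [179.9, 0.0, 86.1]
wrist_force: [-0.2, -0.2, -1.0]
opening: 0.0042
grasp_force: 42.0
```

```bash
cat >> h.py <<'E'
def cloud(p):
    v,u=np.mgrid[0:420,0:560]; d=p['depth']; c=np.stack([(u-p['cx'])/f(p)*d,(v-p['cy'])/f(p)*d,d],-1)
    return c@rot(p['attitude']).T+np.array(p['position'])
def incar(W): return (W-np.r_[CAR,0])@rz(CY)
E
python3 - <<'E'
from h import *
plan([carpose(.036,.0037,.14)],stepmm=40)
ims=[]
for c in ('side','top'):
    p=viewer.camera(c); a=proj(p,np.r_[CAR,.08]); u,v=map(int,a)
    ims.append(cv2.resize(p['color'][v-70:v+60,u-65:u+65,::-1],None,fx=3,fy=3,interpolation=2))
    if c=='side': C=incar(cloud(p))*1000; np.savez('s2',C=C,color=p['color'])
cv2.imwrite('pics/pl1.png',np.hstack(ims))
E
```

```text
t 9.1 tcp [588.9 346.  142.4] F [-0.2 -0.2 -1. ] open 4.2 gf 42.0 q [ 30.  23.  19.  86.  -0. 124.]
off [[0.19, 0.05, 0.24]] tw [[0.002, 0.001, -0.0]]
--
```

View pics/pl1.png

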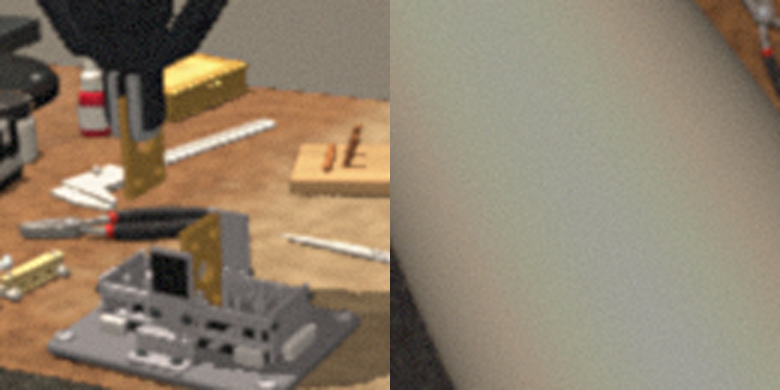

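The side view (left half) shows the plate held upright at about (140,140), above the far slot; the arm blocks the top view. I'll measure the held plate against plate_c using the side depth.

```bash
cat >> h.py <<'E'
def brass(C,col,z0,z1,x0,x1):
    h=cv2.cvtColor(col,cv2.COLOR_RGB2HSV); m=(h[...,1]>120)&(h[...,0]>12)&(h[...,0]<35)&(h[...,2]>50)
    m&=(C[...,2]>z0)&(C[...,2]<z1)&(C[...,0]>x0)&(C[...,0]<x1)&(abs(C[...,1])<35)
    P=C[m]; face=P
    print('n',len(P),'x 5/50/95',np.round(np.percentile(P[:,0],[5,50,95]),1),'y 2/98',np.round(np.percentile(P[:,1],[2,50,98]),1),'z',np.round(np.percentile(P[:,2],[1,99]),1))
    if len(P)>20: A=np.c_[P[:,1],P[:,2],np.ones(len(P))]; k=np.median(P[:,0]); g=abs(P[:,0]-k)<2.5; print('  x=a*y+b*z+c',np.round(np.linalg.lstsq(A[g],P[g,0],rcond=None)[0],3),g.sum())
    return P
E
python3 - <<'E'
from h import *
d=np.load('s2.npz'); C=d['C'];col=d['color']
brass(C,col,75,140,15,60); brass(C,col,30,80,-15,15)
E
```

```text
n 272 x 5/50/95 [33.1 34.5 38.3] y 2/98 [-18.2   4.8  15.5] z [ 87.8 137.9]
  x=a*y+b*z+c [1.9000e-02 1.3000e-02 3.3191e+01] 243
n 237 x 5/50/95 [-2.7 -1.4  2. ] y 2/98 [-16.1  -3.2  16.9] z [31.9 75.3]
  x=a*y+b*z+c [ 0.004  0.006 -1.784] 213
```

Run:
```python
from h import *
plan([carpose(.036,.0033,.072)],stepmm=15)
```

```text
t 9.2 tcp [589.  345.7 143.7] F [-0.2 -0.4 -1. ] open 4.0 gf 42.0 q [ 30.  23.  19.  86.  -0. 124.]
off [[0.04, 0.0, 1.43], [0.03, 0.0, 1.44], [0.04, 0.01, 1.43], [0.03, 0.01, 1.44], [0.04, 0.01, 1.43]] tw [[0.001, -0.0, -0.0], [0.001, -0.0, -0.0], [0.0, -0.0, -0.0], [0.001, -0.0, -0.001], [0.0, -0.001, -0.0]]
--
```

Call:
move_arm:
  offset:
    - [0.1,0.0,1.5]
    - [0.1,0.02,1.5]
    - [0,0.02,1.5]
    - [0,0,0]
    - [0,0,0]
  twist:
    - [0.001,0,0]
    - [0.001,0,0]
    - [0,0,-0.001]
    - [0,0,0]
    - [0,0,0]
  grip: [0,0,0,0,0]

```text
time: 9.7
ee_pos: [0.5893, 0.3485, 0.0969]
tcp_rot: [-179.9, 0.1, 86.2]
wrist_force: [0.4, -0.1, 0.4]
opening: 0.004
grasp_force: 42.0
```

Call:
move_arm:
  offset:
    - [0,0,0.6]
    - [0,0,0.6]
    - [0,0,0.6]
    - [0,0,0.4]
    - [0,0,0]
  twist:
    - [0,0,0]
    - [0,0,0]
    - [0,0,0]
    - [0,0,0]
    - [0,0,0]
  grip: [0,0,0,0,0]

```text
time: 10.2
ee_pos: [0.5894, 0.3486, 0.0747]
tcp_rot: [-179.9, 0.0, 86.2]
wrist_force: [-0.3, -0.1, -1.2]
opening: 0.0043
grasp_force: 42.1
```

Run:
```python
from h import *
p=viewer.camera('side');p=viewer.camera('side')
C=incar(cloud(p))*1000; brass(C,p['color'],38,110,15,60); 
plan([carpose(.036,.0033,.070)],stepmm=15)
```

```text
n 91 x 5/50/95 [33.4 34.9 38.7] y 2/98 [ 1.1 16.  18.6] z [38.9 78.7]
  x=a*y+b*z+c [-6.0000e-03  2.3000e-02  3.3723e+01] 77
t 10.3 tcp [589.7 348.8  75.7] F [-0.  -0.1 -1.8] open 4.1 gf 42.1 q [ 31.  24.  13.  79.  -0. 124.]
off [[-0.14, -0.01, 0.57]] tw [[0.0, 0.0, 0.001]]
--
```

Call:
move_arm:
  offset:
    - [-0.12,0,0.15]
    - [0,0,0.2]
    - [0,0,0.1]
    - [0,0,0]
    - [0,0,0]
  twist:
    - [0,0,0]
    - [0,0,0]
    - [0,0,0]
    - [0,0,0]
    - [0,0,0]
  grip: [0,0,0,0,0]

```text
time: 10.8
ee_pos: [0.5897, 0.3476, 0.0714]
tcp_rot: [180.0, 0.0, 86.2]
wrist_force: [0.2, -0.8, 0.9]
opening: 0.0042
grasp_force: 42.2
```

Call:
move_arm:
  offset:
    - [0,0,0.1]
    - [0,0,0]
    - [0,0,0]
  twist:
    - [0,0,0]
    - [0,0,0]
    - [0,0,0]
  grip: [0,0,0]

```text
time: 11.1
ee_pos: [0.5898, 0.3477, 0.0713]
tcp_rot: [179.9, -0.0, 86.2]
wrist_force: [-1.5, -1.1, 6.6]
opening: 0.0041
grasp_force: 43.1
```

Run:
```python
from h import *
p=viewer.camera('side')
C=incar(cloud(p))*1000; brass(C,p['color'],38,110,15,60); brass(C,p['color'],38,110,-15,15)
```

```text
n 75 x 5/50/95 [33.4 35.5 38.7] y 2/98 [-0.7 15.2 17.4] z [38.2 74.7]
  x=a*y+b*z+c [ 0.039  0.04  32.945] 65
n 223 x 5/50/95 [-2.6 -1.3  3.2] y 2/98 [-16.7  -2.9  18.2] z [38.4 97.5]
  x=a*y+b*z+c [ 1.000e-03  7.000e-03 -1.741e+00] 194
```

Call:
move_arm:
  offset:
    - [0,0,-0.05]
    - [0,0,0]
    - [0,0,0]
    - [0,0,0]
  twist:
    - [0,0,0]
    - [0,0,0]
    - [0,0,0]
    - [0,0,0]
  grip: [0.22,0.22,0.22,0.22]

```text
time: 11.55
ee_pos: [0.5896, 0.3476, 0.0704]
tcp_rot: [-180.0, 0.0, 86.2]
wrist_force: [0.0, -0.2, -0.2]
opening: 0.0186
grasp_force: 0.0
```

Call:
move_arm:
  offset:
    - [0,0,-1.5]
    - [0,0,-2]
    - [0,0,-2.5]
    - [0,0,-2]
    - [0,0,0]
  twist:
    - [0,0,0]
    - [0,0,0]
    - [0,0,0]
    - [0,0,0]
    - [0,0,0]
  grip: [0.22,0.22,0.22,0.3,0.35]

```text
time: 12.05
ee_pos: [0.5908, 0.3483, 0.1555]
tcp_rot: [179.7, -0.2, 86.2]
wrist_force: [-0.6, 0.4, 1.7]
opening: 0.0301
grasp_force: 0.0
```

Run:
```python
from h import *
for i in range(6): p=viewer.camera('side')
C=incar(cloud(p))*1000; brass(C,p['color'],38,110,15,60); brass(C,p['color'],38,110,-15,15)
plan([rackpose(-.04-.06*.342,-.0005,.0648+.06*.94),rackpose(-.04,-.0005,.0648)],stepmm=42)
```

```text
n 235 x 5/50/95 [33.9 35.2 39. ] y 2/98 [-17.1   6.2  17.1] z [39.  74.8]
  x=a*y+b*z+c [9.0000e-03 2.0000e-03 3.5026e+01] 202
n 212 x 5/50/95 [-2.4 -1.2  2.5] y 2/98 [-16.   -2.1  17.4] z [38.5 75.1]
  x=a*y+b*z+c [-0.003  0.003 -1.423] 182
t 12.35 tcp [589.3 347.4 149.6] F [ 0.6  0.4 -0.3] open 30.0 gf 0.0 q [ 31.  23.  20.  87.  -0. 124.]
off [[-3.81, -0.96, 0.36], [-3.77, -1.15, 0.28], [-3.71, -1.34, 0.2], [-3.64, -1.52, 0.11], [-3.57, -1.7, 0.0]] tw [[-0.043, 0.008, -0.047], [-0.043, 0.009, -0.047], [-0.043, 0.008, -0.047], [-0.043, 0.009, -0.048], [-0.044, 0.008, -0.047]]
off [[-3.49, -1.86, -0.1], [-3.39, -2.02, -0.22], [-3.29, -2.16, -0.33]] tw [[-0.043, 0.009, -0.048], [-0.044, 0.008, -0.047], [-0.043, 0.009, -0.048]]
--
off [[0.0, 0.0, 3.0], [0.0, 0.0, 3.0]] tw [[-0.0, -0.0, 0.0], [-0.0, -0.0, 0.0]]
--
```

Plate B is seated: its top is level with plate_c's. Next is plate A.

Call:
move_arm:
  offset:
    - [-3.8,-1.0,0.35]
    - [-3.8,-1.15,0.3]
    - [-3.7,-1.3,0.2]
    - [-3.65,-1.5,0.1]
    - [-3.55,-1.7,0.0]
  twist:
    - [-0.043,0.008,-0.047]
    - [-0.043,0.009,-0.047]
    - [-0.043,0.008,-0.047]
    - [-0.043,0.009,-0.048]
    - [-0.044,0.008,-0.047]
  grip: [0.35,0.35,0.35,0.35,0.35]

```text
time: 12.85
ee_pos: [0.5281, 0.1593, 0.1317]
tcp_rot: [167.4, -0.9, 100.0]
wrist_force: [-0.2, -0.9, 0.7]
opening: 0.0296
grasp_force: 0.0
```

Call:
move_arm:
  offset:
    - [-3.5,-1.9,-0.1]
    - [-3.4,-2.0,-0.2]
    - [-3.3,-2.15,-0.35]
    - [0,0,0]
    - [0,0,0]
  twist:
    - [-0.043,0.009,-0.048]
    - [-0.044,0.008,-0.047]
    - [-0.043,0.009,-0.048]
    - [0,0,0]
    - [0,0,0]
  grip: [0.35,0.35,0.35,0.35,0.35]

```text
time: 13.35
ee_pos: [0.4922, 0.047, 0.1218]
tcp_rot: [159.9, -0.1, 108.0]
wrist_force: [0.7, 1.0, 0.3]
opening: 0.0298
grasp_force: 0.0
```

Call:
move_arm:
  offset:
    - [0,0,0]
    - [0,0,0]
  twist:
    - [0,0,0]
    - [0,0,0]
  grip: [0.35,0.35]

```text
time: 13.55
ee_pos: [0.493, 0.049, 0.1219]
tcp_rot: [160.0, -0.1, 108.2]
wrist_force: [0.0, 0.4, -1.4]
opening: 0.0296
grasp_force: 0.0
```

Run:
```python
from h import *
plan([rackpose(-.04,-.0005,.0648)],stepmm=20)
```

```text
t 13.55 tcp [493.   49.  121.9] F [ 0.   0.4 -1.4] open 29.6 gf 0.0 q [  3. -22. -31.  62.   5.  76.]
off [[-0.02, -0.04, 1.51], [-0.02, -0.03, 1.51], [-0.01, -0.04, 1.5], [-0.02, -0.03, 1.51]] tw [[0.0, -0.0, 0.0], [0.0, -0.001, 0.0], [0.0, -0.0, 0.001], [0.001, -0.001, 0.0]]
--
```

Call:
move_arm:
  offset:
    - [0,-0.05,1.5]
    - [-0.05,-0.05,1.5]
    - [0,-0.05,1.5]
    - [0,0,1.5]
    - [0,0,0]
  twist:
    - [0,0,0]
    - [0,0,0]
    - [0,0,0]
    - [0,0,0]
    - [0,0,0]
  grip: [0.35,0.35,0.35,0.35,0.35]

```text
time: 14.05
ee_pos: [0.5103, 0.0546, 0.0627]
tcp_rot: [160.1, -0.1, 108.2]
wrist_force: [-0.2, 0.3, 0.3]
opening: 0.0297
grasp_force: 0.0
```

Call:
move_arm:
  offset:
    - [0,0,0]
    - [0,0,0]
    - [0,0,0]
    - [0,0,0]
    - [0,0,0]
  twist:
    - [0,0,0]
    - [0,0,0]
    - [0,0,0]
    - [0,0,0]
    - [0,0,0]
  grip: [0,0,0,0,0]

```text
time: 14.55
ee_pos: [0.5112, 0.0536, 0.0656]
tcp_rot: [159.9, -0.0, 108.1]
wrist_force: [-1.3, 0.8, 1.2]
opening: 0.0046
grasp_force: 42.0
```

Call:
move_arm:
  offset:
    - [0,0,-2.4]
    - [0,0,-2.4]
    - [0,0,-2.4]
    - [0,0,0]
    - [0,0,0]
  twist:
    - [0,0,0]
    - [0,0,0]
    - [0,0,0]
    - [0,0,0]
    - [0,0,0]
  grip: [0,0,0,0,0]

```text
time: 15.05
ee_pos: [0.4878, 0.0457, 0.1329]
tcp_rot: [159.9, -0.0, 108.1]
wrist_force: [0.7, -0.2, -1.3]
opening: 0.0042
grasp_force: 41.9
```

Call:
move_arm:
  offset:
    - [0,0,0]
    - [0,0,0]
  twist:
    - [0,0,0]
    - [0,0,0]
  grip: [0,0]

```text
time: 15.25
ee_pos: [0.4871, 0.0458, 0.1313]
tcp_rot: [160.0, -0.1, 108.1]
wrist_force: [-0.6, -0.2, -1.7]
opening: 0.0044
grasp_force: 41.9
```

Run:
```python
from h import *
o=bot.get_obs(); print('rack frame',(o['ee_pos']-np.r_[RACK,0])@rz(RY))
plan([carpose(-.036,0,.145)],stepmm=40)
```

```text
rack frame [-0.06587402 -0.00104948  0.1312905 ]
t 15.25 tcp [487.1  45.8 131.3] F [-0.6 -0.2 -1.7] open 4.4 gf 41.9 q [  3. -23. -31.  63.   5.  75.]
off [[3.48, 1.5, 0.37], [3.55, 1.35, 0.28], [3.62, 1.19, 0.19], [3.67, 1.03, 0.11], [3.72, 0.85, 0.04]] tw [[0.043, -0.009, 0.047], [0.043, -0.008, 0.048], [0.043, -0.009, 0.047], [0.043, -0.008, 0.048], [0.043, -0.009, 0.047]]
off [[3.75, 0.68, -0.02], [3.78, 0.49, -0.08], [3.8, 0.31, -0.14]] tw [[0.043, -0.008, 0.048], [0.043, -0.009, 0.047], [0.043, -0.008, 0.048]]
--
```

Call:
move_arm:
  offset:
    - [3.5,1.5,0.35]
    - [3.55,1.35,0.3]
    - [3.6,1.2,0.2]
    - [3.65,1.0,0.1]
    - [3.7,0.85,0.05]
  twist:
    - [0.043,-0.009,0.047]
    - [0.043,-0.008,0.048]
    - [0.043,-0.009,0.047]
    - [0.043,-0.008,0.048]
    - [0.043,-0.009,0.047]
  grip: [0,0,0,0,0]

```text
time: 15.75
ee_pos: [0.5061, 0.2366, 0.1403]
tcp_rot: [172.5, -0.9, 94.3]
wrist_force: [0.9, -0.2, 0.0]
opening: 0.004
grasp_force: 41.9
```

Call:
move_arm:
  offset:
    - [3.75,0.7,0]
    - [3.8,0.5,-0.1]
    - [3.8,0.3,-0.15]
    - [0,0,0]
    - [0,0,0]
  twist:
    - [0.043,-0.008,0.048]
    - [0.043,-0.009,0.047]
    - [0.043,-0.008,0.048]
    - [0,0,0]
    - [0,0,0]
  grip: [0,0,0,0,0]

```text
time: 16.25
ee_pos: [0.5177, 0.3494, 0.1443]
tcp_rot: [-180.0, 0.1, 86.2]
wrist_force: [-0.5, 0.2, -1.1]
opening: 0.0039
grasp_force: 41.8
```

Call:
move_arm:
  offset:
    - [0,0,0]
    - [0,0,0]
  twist:
    - [0,0,0]
    - [0,0,0]
  grip: [0,0]

```text
time: 16.45
ee_pos: [0.5178, 0.3478, 0.147]
tcp_rot: [179.8, -0.0, 86.1]
wrist_force: [0.2, 0.1, -0.9]
opening: 0.0042
grasp_force: 41.8
```

Run:
```python
from h import *
p=viewer.camera('side')
C=incar(cloud(p))*1000; brass(C,p['color'],78,150,-60,-15); brass(C,p['color'],38,80,-15,15)
plan([carpose(-.036,.0,.0715)],stepmm=15)
```

```text
n 296 x 5/50/95 [-38.1 -36.7 -32.9] y 2/98 [-16.7   9.   16.7] z [ 93.9 149.3]
  x=a*y+b*z+c [ 1.900e-02  2.000e-03 -3.703e+01] 247
n 214 x 5/50/95 [-2.6 -1.3  2.5] y 2/98 [-15.7  -2.7  16.9] z [38.4 75.2]
  x=a*y+b*z+c [-0.004  0.002 -1.476] 186
t 16.5 tcp [517.9 347.8 147.2] F [ 0.5  0.5 -0.9] open 4.4 gf 41.8 q [ 34.  14.   9.  84.  -0. 128.]
off [[0.02, -0.01, 1.26], [0.02, -0.01, 1.26], [0.02, -0.01, 1.26], [0.02, -0.01, 1.26], [0.02, -0.01, 1.27]] tw [[0.0, -0.0, -0.0], [0.001, -0.0, -0.0], [0.0, -0.0, -0.0], [0.001, -0.0, -0.0], [0.0, -0.0, -0.001]]
off [[0.01, -0.01, 1.26]] tw [[0.001, -0.001, -0.0]]
--
```

Call:
move_arm:
  offset:
    - [0.05,-0.05,1.5]
    - [0,0,1.5]
    - [0,0,1.5]
    - [0,0,0]
    - [0,0,0]
  twist:
    - [0,0,0]
    - [0.001,0,0]
    - [0,0,0]
    - [0,0,0]
    - [0,0,0]
  grip: [0,0,0,0,0]

```text
time: 17.0
ee_pos: [0.5172, 0.3491, 0.1008]
tcp_rot: [-180.0, 0.0, 86.1]
wrist_force: [0.2, -0.8, -1.3]
opening: 0.0044
grasp_force: 41.8
```

Call:
move_arm:
  offset:
    - [0,0,0.6]
    - [0,0,0.7]
    - [0,0,0.7]
    - [0,0,0.6]
    - [0,0,0]
  twist:
    - [0,0,0]
    - [0,0,0]
    - [0,0,0]
    - [0,0,0]
    - [0,0,0]
  grip: [0,0,0,0,0]

```text
time: 17.5
ee_pos: [0.5171, 0.3491, 0.0742]
tcp_rot: [-180.0, 0.0, 86.1]
wrist_force: [-0.4, 0.6, -0.9]
opening: 0.004
grasp_force: 41.8
```

Call:
move_arm:
  offset:
    - [0,0,0]
    - [0,0,0]
  twist:
    - [0,0,0]
    - [0,0,0]
  grip: [0,0]

```text
time: 17.7
ee_pos: [0.5177, 0.3494, 0.0758]
tcp_rot: [179.9, -0.0, 86.1]
wrist_force: [0.3, 0.5, -1.0]
opening: 0.0046
grasp_force: 41.8
```

Run:
```python
from h import *
p=viewer.camera('side')
C=incar(cloud(p))*1000; brass(C,p['color'],38,110,-60,-15)
plan([carpose(-.036,.0,.0715)],stepmm=15)
```

```text
n 150 x 5/50/95 [-38.2 -36.9 -33.7] y 2/98 [-14.4  13.6  18.5] z [38.7 81.5]
  x=a*y+b*z+c [ 1.1000e-02  1.3000e-02 -3.7697e+01] 131
t 17.75 tcp [517.7 349.4  75.9] F [ 0.7 -0.8 -0.6] open 3.8 gf 41.8 q [ 34.  15.   2.  77.  -0. 128.]
off [[-0.04, -0.02, 0.44]] tw [[0.002, -0.001, -0.0]]
--
```

Call:
move_arm:
  offset:
    - [-0.05,0,0.25]
    - [0,0,0.25]
    - [0,0,0]
    - [0,0,0]
    - [0,0,0]
  twist:
    - [0,0,0]
    - [0,0,0]
    - [0,0,0]
    - [0,0,0]
    - [0,0,0]
  grip: [0,0,0,0,0]

```text
time: 18.25
ee_pos: [0.5175, 0.3488, 0.0705]
tcp_rot: [179.9, -0.0, 86.1]
wrist_force: [0.1, 0.2, -0.9]
opening: 0.0043
grasp_force: 41.9
```

Call:
move_arm:
  offset:
    - [0,0,0.1]
    - [0,0,0]
    - [0,0,0]
  twist:
    - [0,0,0]
    - [0,0,0]
    - [0,0,0]
  grip: [0,0,0]

```text
time: 18.55
ee_pos: [0.5176, 0.3489, 0.0701]
tcp_rot: [179.9, -0.0, 86.1]
wrist_force: [-3.1, -1.3, 5.8]
opening: 0.0043
grasp_force: 42.7
```

Contact is at the expected height, so I'll release and back off.

Call:
move_arm:
  offset:
    - [0,0,-0.05]
    - [0,0,0]
    - [0,0,0]
    - [0,0,0]
  twist:
    - [0,0,0]
    - [0,0,0]
    - [0,0,0]
    - [0,0,0]
  grip: [0.22,0.22,0.22,0.22]

```text
time: 18.95
ee_pos: [0.5175, 0.3488, 0.0698]
tcp_rot: [180.0, -0.0, 86.1]
wrist_force: [-0.7, -0.4, -1.1]
opening: 0.0189
grasp_force: 0.0
```

Call:
move_arm:
  offset:
    - [0,0,-1.5]
    - [0,0,-2]
    - [0,0,-2.5]
    - [0,0,-2.5]
    - [0,0,-2]
  twist:
    - [0,0,0]
    - [0,0,0]
    - [0,0,0]
    - [0,0,0]
    - [0,0,0]
  grip: [0.22,0.22,0.22,0.5,1]

```text
time: 19.45
ee_pos: [0.5176, 0.3489, 0.1779]
tcp_rot: [179.9, -0.1, 86.1]
wrist_force: [0.1, 0.8, -0.3]
opening: 0.0471
grasp_force: 0.0
```

Call:
move_arm:
  offset:
    - [0,0,0]
    - [0,0,0]
    - [0,0,0]
    - [0,0,0]
  twist:
    - [0,0,0]
    - [0,0,0]
    - [0,0,0]
    - [0,0,0]
  grip: [1,1,1,1]

```text
time: 19.85
ee_pos: [0.517, 0.3486, 0.174]
tcp_rot: [-180.0, 0.0, 86.1]
wrist_force: [0.4, -0.5, 0.9]
opening: 0.0854
grasp_force: 0.0
```

Run:
```python
from h import *
p=viewer.camera('side')
C=incar(cloud(p))*1000
for a,b in ((-60,-15),(-15,15),(15,60)): brass(C,p['color'],38,110,a,b)
a=proj(p,np.r_[CAR,.05]); u,v=map(int,a); cv2.imwrite('pics/s3.png',cv2.resize(p['color'][v-60:v+50,u-70:u+70,::-1],None,fx=4,fy=4,interpolation=2))
plan([carpose(0,0,.165,'y')],stepmm=40)
```

```text
n 266 x 5/50/95 [-38.3 -37.1 -34.1] y 2/98 [-16.1   2.5  17.1] z [38.4 75.2]
  x=a*y+b*z+c [ 1.5000e-02 -1.0000e-03 -3.7013e+01] 239
n 210 x 5/50/95 [-2.7 -1.3  2.4] y 2/98 [-16.1  -2.7  17.3] z [38.8 75.3]
  x=a*y+b*z+c [-0.007  0.003 -1.545] 182
n 237 x 5/50/95 [33.9 35.2 38.9] y 2/98 [-17.    5.7  17.5] z [39.1 75.1]
  x=a*y+b*z+c [7.000e-03 8.000e-03 3.463e+01] 203
t 19.9 tcp [517.1 348.6 174. ] F [0.3 0.3 0.7] open 85.7 gf 0.0 q [ 34.  14.  12.  88.  -0. 128.]
off [[0.0, 0.3, 0.08], [-0.04, 0.3, 0.07], [-0.07, 0.29, 0.08], [-0.11, 0.28, 0.07], [-0.15, 0.27, 0.08]] tw [[-0.0, 0.0, -0.131], [-0.0, 0.0, -0.131], [-0.0, 0.0, -0.131], [-0.0, 0.0, -0.131], [-0.0, 0.0, -0.131]]
off [[-0.18, 0.24, 0.07], [-0.21, 0.22, 0.08], [-0.24, 0.19, 0.07], [-0.26, 0.16, 0.08], [-0.28, 0.12, 0.07]] tw [[-0.0, 0.0, -0.131], [-0.0, 0.0, -0.131], [-0.0, -0.0, -0.131], [-0.0, -0.0, -0.131], [-0.0, -0.0, -0.131]]
off [[-0.29, 0.08, 0.08], [-0.3, 0.04, 0.07]] tw [[-0.0, -0.0, -0.131], [-0.001, -0.0, -0.13]]
--
```

View pics/s3.png

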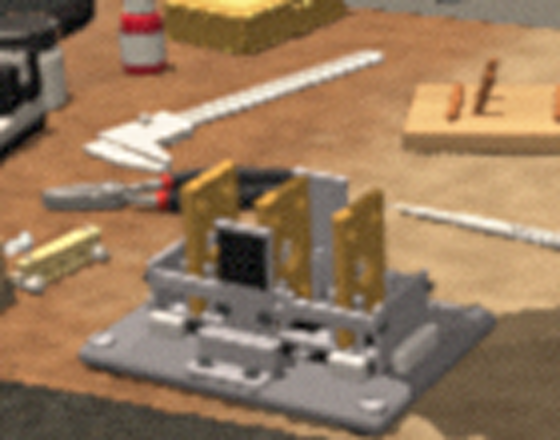

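Picture: all three plates stand level in the carrier, at about (210,200), (285,215) and (360,220). Next I turn the gripper to line up with the catches.

Call:
move_arm:
  offset:
    - [0,0.3,0.1]
    - [0,0.3,0.1]
    - [-0.1,0.3,0.1]
    - [-0.1,0.3,0.1]
    - [-0.15,0.25,0.1]
  twist:
    - [0,0,-0.131]
    - [0,0,-0.131]
    - [0,0,-0.131]
    - [0,0,-0.131]
    - [0,0,-0.131]
  grip: [1,1,1,1,1]

```text
time: 20.4
ee_pos: [0.5325, 0.348, 0.1693]
tcp_rot: [-180.0, 0.0, 123.9]
wrist_force: [0.8, -0.6, -0.0]
opening: 0.085
grasp_force: 0.0
```

Call:
move_arm:
  offset:
    - [-0.2,0.25,0.1]
    - [-0.2,0.2,0.1]
    - [-0.25,0.2,0.1]
    - [-0.25,0.15,0.1]
    - [-0.3,0.1,0.1]
  twist:
    - [0,0,-0.131]
    - [0,0,-0.131]
    - [0,0,-0.131]
    - [0,0,-0.131]
    - [0,0,-0.131]
  grip: [1,1,1,1,1]

```text
time: 20.9
ee_pos: [0.5478, 0.3468, 0.1643]
tcp_rot: [-180.0, 0.0, 161.5]
wrist_force: [0.1, 0.3, 0.2]
opening: 0.0854
grasp_force: 0.0
```

Call:
move_arm:
  offset:
    - [-0.3,0.1,0]
    - [-0.3,0.05,0]
    - [0,0,0]
    - [0,0,0]
    - [0,0,0]
  twist:
    - [0,0,-0.131]
    - [0,0,-0.13]
    - [0,0,0]
    - [0,0,0]
    - [0,0,0]
  grip: [1,1,1,1,1]

```text
time: 21.4
ee_pos: [0.5539, 0.3468, 0.1649]
tcp_rot: [180.0, 0.0, 176.0]
wrist_force: [0.7, 0.1, 0.3]
opening: 0.0851
grasp_force: 0.0
```

Call:
move_arm:
  offset:
    - [0,0,0]
    - [0,0,0]
  twist:
    - [0,0,0]
    - [0,0,0]
  grip: [1,1]

```text
time: 21.6
ee_pos: [0.554, 0.3468, 0.1651]
tcp_rot: [180.0, 0.1, 176.1]
wrist_force: [-0.0, -0.1, 0.9]
opening: 0.0852
grasp_force: 0.0
```

Run:
```python
from h import *
plan([carpose(0,0,.110,'y'),carpose(0,0,.054,'y')],stepmm=20)
```

```text
t 21.6 tcp [554.  346.8 165.1] F [-0.  -0.1  0.9] open 85.2 gf 0.0 q [32. 19. 16. 88. -0. 36.]
off [[0.02, -0.01, 1.84], [0.02, -0.01, 1.84], [0.02, -0.01, 1.83]] tw [[0.0, 0.0, -0.0], [0.0, 0.001, -0.001], [0.0, 0.0, -0.0]]
--
off [[0.0, -0.0, 1.87], [0.0, -0.0, 1.87], [0.0, -0.0, 1.86]] tw [[0.0, 0.0, -0.0], [0.0, 0.0, -0.0], [0.0, 0.0, -0.0]]
--
```

Call:
move_arm:
  offset:
    - [0.05,-0.03,1.8]
    - [0,0,1.8]
    - [0,0,1.8]
    - [0,0,1.8]
    - [0,0,1.8]
  twist:
    - [0,0,0]
    - [0,0,0]
    - [0,0,0]
    - [0,0,0]
    - [0,0,0]
  grip: [1,1,1,1,1]

```text
time: 22.1
ee_pos: [0.5535, 0.3466, 0.0744]
tcp_rot: [180.0, 0.1, 176.1]
wrist_force: [0.4, -0.2, 0.3]
opening: 0.0855
grasp_force: 0.0
```

Call:
move_arm:
  offset:
    - [0,0,1.0]
    - [0,0,1.0]
    - [0,0,0]
    - [0,0,0]
    - [0,0,0]
  twist:
    - [0,0,0]
    - [0,0,0]
    - [0,0,0]
    - [0,0,0]
    - [0,0,0]
  grip: [1,1,1,1,1]

```text
time: 22.6
ee_pos: [0.5541, 0.3468, 0.0561]
tcp_rot: [179.9, 0.1, 176.1]
wrist_force: [0.9, -0.3, -0.4]
opening: 0.0858
grasp_force: 0.0
```

Call:
move_arm:
  offset:
    - [0,0,0]
    - [0,0,0]
    - [0,0,0]
    - [0,0,0]
  twist:
    - [0,0,0]
    - [0,0,0]
    - [0,0,0]
    - [0,0,0]
  grip: [0.85,0.7,0.55,0.5]
  force: 70

```text
time: 23.0
ee_pos: [0.5542, 0.3461, 0.0578]
tcp_rot: [180.0, 0.2, 176.1]
wrist_force: [-4.5, -7.1, 15.6]
opening: 0.0474
grasp_force: 70.6
```

Run:
```python
from h import *
p=viewer.camera('side')
a=proj(p,np.r_[CAR,.05]); u,v=map(int,a); cv2.imwrite('pics/s4.png',cv2.resize(p['color'][v-60:v+50,u-70:u+70,::-1],None,fx=4,fy=4,interpolation=2))
plan([carpose(0,0,.054,'y')],stepmm=20)
```

```text
t 23.05 tcp [554.2 346.1  57.8] F [-4.2 -7.1 15.8] open 47.4 gf 70.6 q [32. 19.  5. 76. -0. 36.]
off [[0.08, 0.04, 0.38]] tw [[0.0, 0.003, -0.001]]
--
```

View pics/s4.png

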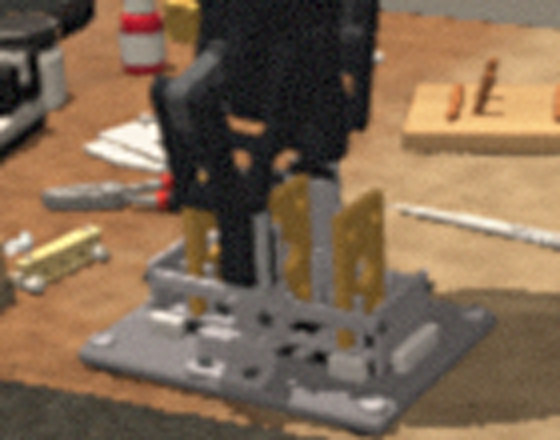

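The left finger, at about (240,230), covers the catch pad, and both catches are pressed. I'll lift gently and watch the force.

Call:
move_arm:
  offset:
    - [0,0,-0.2]
    - [0,0,-0.2]
    - [0,0,-0.2]
    - [0,0,0]
    - [0,0,0]
  twist:
    - [0,0,0]
    - [0,0,0]
    - [0,0,0]
    - [0,0,0]
    - [0,0,0]
  grip: [0.4,0.4,0.4,0.4,0.4]

```text
time: 23.55
ee_pos: [0.5534, 0.3466, 0.0605]
tcp_rot: [-180.0, 0.0, 176.1]
wrist_force: [-0.2, 0.9, -5.4]
opening: 0.0472
grasp_force: 72.7
```

Run:
```python
from h import *
p=viewer.camera('side')
C=incar(cloud(p))*1000
for a,b in ((-60,-15),(-15,15),(15,60)): brass(C,p['color'],38,110,a,b)
plan([carpose(0,0,.054,'y')],stepmm=20)
```

```text
n 286 x 5/50/95 [-39.2 -37.8 -34.6] y 2/98 [-16.2   2.   18.3] z [38.7 77.9]
  x=a*y+b*z+c [ 1.0000e-02  3.0000e-03 -3.8095e+01] 256
n 178 x 5/50/95 [-3.8 -2.1  0.8] y 2/98 [-20.5  -5.4  28.8] z [ 38.4 104.7]
  x=a*y+b*z+c [-0.016 -0.003 -2.043] 155
n 101 x 5/50/95 [32.9 34.3 37.9] y 2/98 [-1.6 14.3 18.5] z [38.9 67.4]
  x=a*y+b*z+c [ 3.2000e-02 -2.0000e-03  3.3974e+01] 87
t 23.6 tcp [553.4 346.6  60.5] F [-0.1  0.8 -6.2] open 47.5 gf 72.7 q [32. 20.  6. 76. -0. 36.]
off [[0.0, 0.0, 0.65]] tw [[-0.0, 0.0, -0.0]]
--
```

The carrier is unhooked and lifted, and the wrist carries its weight. I'll continue straight up.

Call:
move_arm:
  offset:
    - [0,0,-0.4]
    - [0,0,-0.6]
    - [0,0,-0.8]
    - [0,0,-0.8]
    - [0,0,-1]
  twist:
    - [0,0,0]
    - [0,0,0]
    - [0,0,0]
    - [0,0,0]
    - [0,0,0]
  grip: [0.4,0.4,0.4,0.4,0.4]

```text
time: 24.1
ee_pos: [0.5536, 0.3466, 0.098]
tcp_rot: [180.0, 0.1, 176.1]
wrist_force: [-0.2, 0.3, -5.7]
opening: 0.0474
grasp_force: 73.0
```

Call:
move_arm:
  offset:
    - [0,0,-1]
    - [0,0,-1]
    - [0,0,-1]
    - [0,0,-1]
    - [0,0,-1]
  twist:
    - [0,0,0]
    - [0,0,0]
    - [0,0,0]
    - [0,0,0]
    - [0,0,0]
  grip: [0.4,0.4,0.4,0.4,0.4]

```text
time: 24.6
ee_pos: [0.5536, 0.3466, 0.1479]
tcp_rot: [180.0, 0.1, 176.1]
wrist_force: [-0.3, -0.4, -5.3]
opening: 0.047
grasp_force: 73.0
```

Call:
move_arm:
  offset:
    - [0,0,-1]
    - [0,0,-1]
    - [0,0,-0.8]
    - [0,0,-0.6]
    - [0,0,-0.4]
  twist:
    - [0,0,0]
    - [0,0,0]
    - [0,0,0]
    - [0,0,0]
    - [0,0,0]
  grip: [0.4,0.4,0.4,0.4,0.4]

```text
time: 25.1
ee_pos: [0.5536, 0.3466, 0.1857]
tcp_rot: [180.0, 0.1, 176.1]
wrist_force: [0.5, -0.2, -5.7]
opening: 0.0471
grasp_force: 73.0
```

Call:
move_arm:
  offset:
    - [0,0,-0.2]
    - [0,0,0]
    - [0,0,0]
    - [0,0,0]
    - [0,0,0]
  twist:
    - [0,0,0]
    - [0,0,0]
    - [0,0,0]
    - [0,0,0]
    - [0,0,0]
  grip: [0.4,0.4,0.4,0.4,0.4]

```text
time: 25.6
ee_pos: [0.5534, 0.3465, 0.1867]
tcp_rot: [180.0, 0.0, 176.1]
wrist_force: [-0.5, -0.6, -6.4]
opening: 0.0471
grasp_force: 73.0
```

Run:
```python
from h import *
for i in range(4): p=viewer.camera('side')
C=incar(cloud(p))*1000
for a,b in ((-60,-15),(-15,15),(15,60)): brass(C,p['color'],135,220,a,b)
a=proj(p,np.r_[CAR,.12]); u,v=map(int,a); cv2.imwrite('pics/s5.png',cv2.resize(p['color'][v-70:v+80,u-80:u+80,::-1],None,fx=4,fy=4,interpolation=2))
plan([carpose(0,0,.054,'y')],stepmm=200); print(np.round(bot.get_obs()['tcp_rot'],2),np.round(bot.get_obs()['qd'],2))
```

```text
n 343 x 5/50/95 [-38.6 -37.6 -34.7] y 2/98 [-14.9   4.7  18.2] z [148.1 203.5]
  x=a*y+b*z+c [ 1.0000e-02  2.0000e-03 -3.7942e+01] 315
n 209 x 5/50/95 [-3.3 -1.9  1. ] y 2/98 [-17.   -6.2   9.7] z [146.9 204.1]
  x=a*y+b*z+c [-0.022 -0.    -2.091] 194
n 170 x 5/50/95 [33.1 34.6 37.7] y 2/98 [ 0.2 14.3 18.9] z [148.  202.5]
  x=a*y+b*z+c [1.7000e-02 1.0000e-03 3.4275e+01] 156
t 25.8 tcp [553.5 346.5 187. ] F [-0.3 -0.  -6.6] open 47.2 gf 73.0 q [32. 19. 19. 90. -0. 36.]
off [[0.02, 0.0, 13.3]] tw [[0.0, 0.001, -0.0]]
--
[1.7998e+02 5.0000e-02 1.7612e+02] [-0.03 -0.04  0.09  0.1  -0.1   0.06]
```

View pics/s5.png

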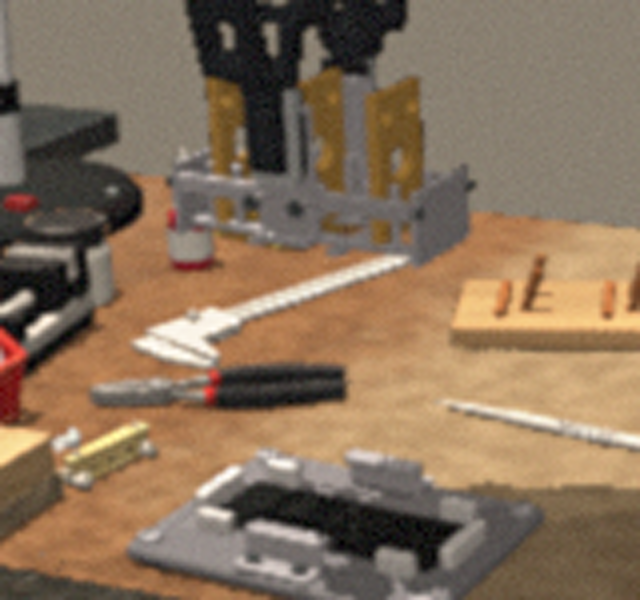

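The carrier is off the base and level at about (320,190), with its three plates at (225,150), (325,140) and (395,150). Its underside is about 139 mm up and it's still, so I'm handing in.

```bash
python3 -c "
from h import *
print(bot.job_done())"
```

```text
the job is handed in; nothing more can be done
None
```

I handed the job in at about 26 s: both brass plates stand fully down in the carrier's end slots, and the carrier, unhooked with all three plates in it, is held by its pinched catches, level and still, with its underside about 14 cm above the bench.

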